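Shift the flask shaker into third

ROBOT

A 6-joint arm with a two-finger parallel gripper is mounted at the origin on the work surface. World frame = base frame: x ahead of the robot, y to its left, z up, the work surface at z = 0. Lengths are in m, angles in rad, forces in N, time in s.
With the tool pointing down it reaches from about 0.35 to 0.775 m from the base axis. Payload 5.5 kg.
Tool frame: the origin (TCP) lies midway between the tips of the shut fingers; the grasp point (between the pads) lies grip_point_offset behind it (grip_point_offset is the distance from the TCP to the grasp point, in m); z points along the fingers, y is the direction in which the jaws open and shut (so a half turn about z gives the same grasp; the last joint's range is limited). The gripper opens to 85 mm and grips with 20 to 120 N. Pads are 22 mm wide; open, the fingers measure 114 mm over their backs; the gripper's body (76 mm by 85 mm) begins 54 mm behind the grasp point. The pads swing forward as they close: fully open they stand 13 mm farther back than shut.
Start: joints at [1.051, 0.313, 0.046, 1.304, 0, 1.431], TCP at [0.213, 0.534, 0.231] pointing down, gripper open.
Joint ranges: [-2.76, 2.76], [-0.86, 1.69], [-1.03, 1.26], [-2.2, 2.34], [-1.47, 1.5], [-3.14, 3.14]. Speed limits (rad/s): [2.57, 2.57, 3.14, 3.14, 3.14, 3.14].

INTERFACE

Orientations are given as a unit quaternion [w, x, y, z].
In Python, from workcell import * gives the robot as it stands.
- The arm moves only by the tool send_rows, never from a script. Its argument "series" is one flat list of numbers, 7 for each row, row after row: the shift along the tool's x, y, z in cm, then the turn, a rotation vector about the tool's x, y, z in degrees, then the opening, from 0 (shut) to 1 (fully open). A call has 1 to 10 rows; each row is the pose to reach, as a shift and turn from the pose commanded when the call began, along the tool's axes at that moment; what a row does not reach only later rows make up. A row lasts 1/12 s, in which the tool goes at most 41.7 mm and 7.16 degrees, less where a joint would pass 70% of its speed; a pose out of reach is approached as far as the arm can. A call with a gripper value outside its range is refused whole. The fingers move at their own pace and stop on an object; "newtons" is the grip in N (left out, the last holds). Time passes only in rows, so rows that repeat a pose let the fingers close. It gives the time, the measured TCP pose, the force and the opening at its end, in the units of the state.
- get_state(): the state, without advancing time (a new reading comes with each control period).
- read_camera(name): name is "scene" or "top" or "wrist"; returns the picture (420x560x3 uint8, blue, green, red); there is no depth.
- camera_info(name): a dict with "K" (3x3 intrinsics, pixels), "xyz" and "attitude" of the camera in the world. Camera axes: x right, y down, z forward; pixel columns grow to the right and rows downward; lengths in m; the calibration is good to about 2 mm. A picture is of the moment at which its call begins: read the wrist's pose just before it. camera_info takes no time and is no camera call; for the wrist camera it gives the pose at the moment of the call.
- hand_in(): hands the job in, once; it reports no verdict.
Trained networks look in the newest picture that a camera, given by its name, has taken for a name from the list of things; names that differ only in an ending like _2 or _b are one class to them, and where a whole thing is asked for, a point or a joint stands for the part that bears it (a point fixed in the world has none). Each returns a list of dicts, best first, with "p" (0 to 1); they miss things now and then, are a little off and sometimes report something else, mostly with a low value. They report only what shows in the picture. A call takes as long as a camera call. They do not tell look-alikes from the thing itself.
- silhouettes(camera, label): "pixels" (420x560 bool, what is visible of it) and "box" ([left, top, width, height] in pixels, round what is visible of it).
The state is a dict: "clock": time; "joint_pos": joint angles; "qvel": joint speeds; "tau": joint torques, N m; "tcp_pos": TCP position; "orientation": TCP orientation; "wrist_force": force on the tool from outside, world axes, zero at the start; "ft_torque": the same for the moment, N m; "finger_gap": finger opening in m.
Only numpy, scipy, OpenCV 4.12 (cv2) and the standard library are available. Lean on these libraries where they do the work, as an engineer would, in place of code of your own. Each camera call takes 0.05 s, during which the arm holds its last target. There are 200 camera calls.

TASK

Shift the flask shaker into third gear: push its red gear lever with the outside of the shut fingers to neutral if it is in a slot, across to the right, then forward (away from the robot) fully home in the slot marked with three dots, and leave it there. Never take the lever between the fingers, do not run it into the fourth slot on the way, and leave the vial, jar, beaker and bottle standing where they are.

Things in the scene. Friction and masses are not known exactly. Their poses are not given: they have to be found in the camera images.
- shaker: Flask shaker, white and grey with a blue stripe, fixed to the bench. Origin on the bench under the centre of its H-shaped gate; x = forward (away from the operator, towards the flasks), y = left, z up. Gear deck: x -90 to +110 mm, y +-170 mm, top at z = 118 mm. Aluminium gate plate on the deck: x +-55, y +-65 mm, top at z = 130 mm. Behind it, from x = 110 to 380 mm, the platform with glass flasks, tops at z = 196 mm, the nearest ones beginning at x = 160 mm.
- gate (a point): Centre of the H gate, on top of its plate (130 mm above the bench); axes as the shaker's. The H: two slots along x at y = +22 mm (left) and y = -22 mm (right), joined by a cross channel along y at x = 0 (neutral). Slots and channel are 18 mm wide, the lever's stem 10 mm thick, so it has 4 mm of play each side at the plate. Black dots number the slot ends: one = left forward, two = left rear, three = right forward, four = right rear.
- handle (a point): Centre of the lever's red round handle; its z axis runs up along the lever. The handle is 30 mm in diameter, 81 mm long with a domed top (from 35 mm below this point to 46 mm above it); below it only the 10 mm steel stem. The lever pivots 106 mm below gate, and this point lies 176 mm from the pivot: upright, it is 70 mm above the gate plate.
- cross (a joint): Sideways lean of the lever, rad: 0 = upright, positive = to the right (-y of the shaker). Range -0.217 (left slots) to +0.217 (right slots). Starts in the left slots, about -0.21. The lever stays where it is left (friction about 2 N at the handle, no spring). In the frame of gate, from the pivot, the handle's centre is at 176 mm x (sin fore, -sin cross cos fore, cos cross cos fore).
- fore (a joint): Lean of the lever forward, rad: 0 = neutral (the cross channel; it passes across only within about +-0.04), positive = forward (+x of the shaker). Range -0.245 (home in slot two or four) to +0.245 (home in slot one or three). Starts anywhere in the left slots, -0.24 to 0.24. Same friction, no spring.
- vial: Small amber vial with a blue cap and paper label, 28 mm in diameter, 55 mm tall, standing loose on the gear deck left or right of the gate (about 130 mm from its centre); origin under its centre.
- jar: Small green glass jar with a white cap, 30 mm in diameter, 50 mm tall, standing loose on the gear deck on the other side of the gate; origin under its centre.
- beaker: Glass beaker, 68 mm in diameter, 90 mm tall, loose on the bench to the right of the shaker; origin under its centre.
- bottle: White bottle with a blue cap, 60 mm in diameter, 150 mm tall, loose on the bench to the left of the shaker; origin under its centre.
Things that resemble listed ones, but are neither listed nor needed, are in the scene too. Several things have the shape of the beaker; the one meant has the colours described above. Of the things that look like the jar, the smaller one is meant.

How it is judged:
By the outcome, as a careful person would: the job done as asked, in the order asked, and still so for the second after the job is handed in, with the robot touching nothing.
It also fails if it takes over 64 s, if anything falls off the work surface, if the arm or the gripper's body presses on something with over 40 N, if the wrist force passes 120 N, or if a joint passes its speed limit or range.

## Working session

There is one attempt and no reset: what is moved stays moved. The work goes in short steps, Python scripts to look and compute and a tool call to move; the robot and the scene stay as the last step left them, time stands still between calls to the robot, and variables do not carry over. Pictures are saved under pics/ and viewed, about 8 in all and at most 12, crops included, and the job is handed in when it is done.

Besides the shell and the picture viewer there is one more tool, called after ">>>" in YAML: its name, and indented under it one key for each argument. send_rows: Moves the arm, as the interface text tells. Its arguments: {"type":"object","properties":{"series":{"type":"array"},"newtons":{"type":"number"}},"required":["series"]}

```bash
mkdir -p pics; ls; python3 - <<'E'
from workcell import *
import cv2, numpy as np
s=get_state(); print({k:np.round(v,3) for k,v in s.items()})
ims=[]
for c in ["scene","top"]:
    im=read_camera(c); cv2.imwrite(f"pics/{c}0.png",im)
    i=camera_info(c); print(c,np.round(i["K"],1).tolist(),np.round(i["xyz"],4),i["attitude"])
    for l in ["shaker","handle","vial","jar","beaker","bottle"]:
        for d in silhouettes(c,l)[:4]:
            ys,xs=np.nonzero(d["pixels"]); print(c,l,round(d["p"],2),d["box"],xs.mean().round(1),ys.mean().round(1))
E
```

```text
pics
{'clock': np.float64(0.0), 'joint_pos': array([ 1.051,  0.314,  0.045,  1.304, -0.   ,  1.431]), 'qvel': array([-0.   , -0.   ,  0.   ,  0.001, -0.002,  0.   ]), 'tau': array([ 1.0000e-03, -4.8062e+01,  2.9854e+01,  1.9000e-02, -0.0000e+00,
       -0.0000e+00]), 'tcp_pos': array([0.213, 0.534, 0.23 ]), 'orientation': array([-0.   ,  0.189,  0.982, -0.001]), 'wrist_force': array([ 0.114, -0.905,  0.65 ]), 'ft_torque': array([-0.006,  0.   , -0.04 ]), 'finger_gap': np.float64(0.085)}
scene [[485.6, 0.0, 289.2], [0.0, 485.6, 214.3], [0.0, 0.0, 1.0]] [0.9757 0.7098 0.8196] [-0.10881337  0.25670571  0.87633555 -0.39280762]
scene shaker 0.68 [103.3, 177.0, 275.4, 222.3] 235.4 279.9
scene handle 0.76 [313.2, 184.3, 22.0, 46.5] 323.2 203.2
scene vial 0.96 [315.7, 246.5, 15.4, 27.0] 322.2 259.6
scene jar 0.56 [253.8, 169.3, 13.8, 31.7] 260.5 185.0
scene jar 0.53 [315.9, 184.3, 8.8, 11.8] 319.1 188.5
scene beaker 0.62 [232.0, 171.5, 24.2, 25.8] 242.0 182.0
scene beaker 0.56 [205.8, 152.6, 26.0, 40.9] 219.5 171.4
scene bottle 0.66 [345.7, 309.0, 32.3, 72.9] 362.1 347.3
top [[400.3, 0.0, 281.2], [0.0, 400.3, 210.2], [0.0, 0.0, 1.0]] [0.5076 0.0851 0.9814] [-0.00679386  0.71236168 -0.70119556  0.02862649]
top shaker 0.94 [189.6, 36.2, 165.3, 215.2] 273.6 143.5
top handle 0.61 [324.1, 190.3, 19.4, 11.9] 333.6 197.8
top handle 0.6 [240.3, 206.4, 22.1, 24.6] 251.1 218.9
top vial 0.46 [202.1, 182.0, 16.2, 16.8] 209.0 187.9
top jar 0.71 [311.3, 266.1, 20.8, 18.4] 321.7 272.8
top jar 0.52 [326.3, 190.6, 14.3, 13.7] 333.4 197.6
top beaker 0.95 [398.0, 182.7, 42.5, 28.9] 420.0 198.7
top beaker 0.87 [355.3, 187.0, 36.6, 31.9] 372.4 204.7
top beaker 0.3 [189.1, 34.8, 165.3, 216.2] 273.6 143.5
top bottle 0.7 [130.7, 172.4, 37.2, 26.3] 149.0 183.8
```

View pics/scene0.png

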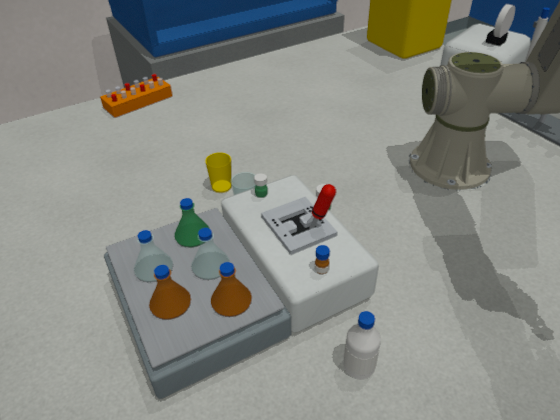

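View pics/top0.png

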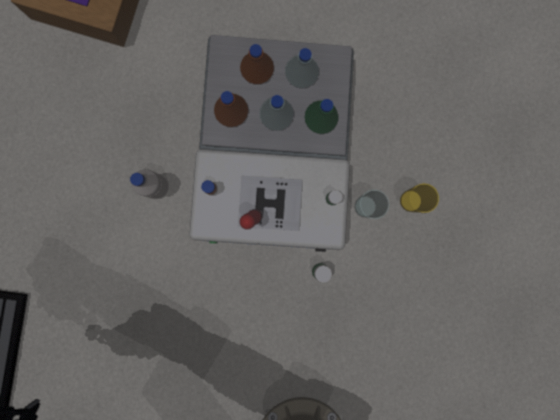

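The scene picture shows the red lever at (325,203), leaning towards the robot and left. The top picture shows the gate plate at about (270,204) and the handle at (250,219), so the lever is in slot two. Next I'll enlarge the gate in both views.

```bash
python3 - <<'E'
import cv2, numpy as np
a=cv2.imread("pics/top0.png")[140:260,180:360]; b=cv2.imread("pics/scene0.png")[160:280,220:400]
a=cv2.convertScaleAbs(a,alpha=1.5)
o=np.vstack([cv2.resize(i,None,fx=4,fy=4,interpolation=cv2.INTER_CUBIC)[:, :] for i in (a,b)])
cv2.imwrite("pics/c1.png",np.hstack([o[:480],o[480:]])[:, :][::1] if 0 else cv2.resize(np.vstack([o[:480,:],o[480:,:]]),(450,600)) if 0 else o[:480])
cv2.imwrite("pics/c2.png",o[480:])
E
```

```text
(no output)
```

View pics/c1.png

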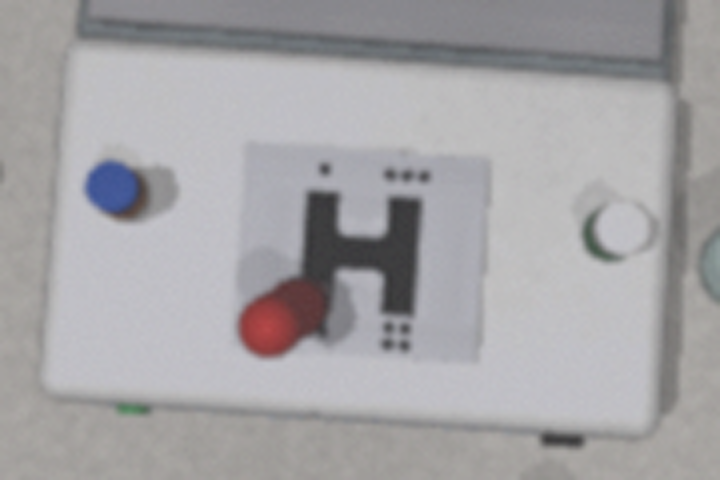

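View pics/c2.png

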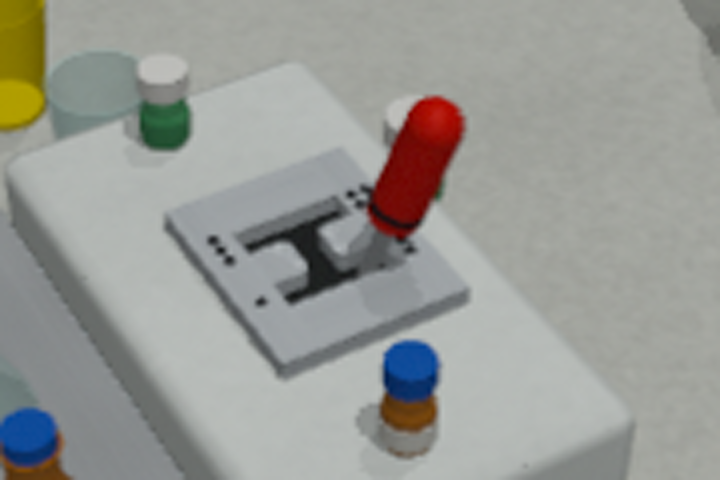

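```bash
cat > h.py <<'E'
from workcell import *
import cv2, numpy as np
from scipy.spatial.transform import Rotation as R
from scipy.optimize import least_squares
def rot(q): return R.from_quat(np.asarray(q)[[1,2,3,0]])
def proj(P,i):
    c=rot(i["attitude"]).inv().apply(np.atleast_2d(P)-i["xyz"]); K=np.array(i["K"])
    return (c@K.T)[:,:2]/c[:,2:]
E
python3 - <<'E'
from h import *
import workcell
print([n for n in dir(workcell) if not n.startswith('_')], globals().get("grip_point_offset"))
T,S=camera_info("top"),camera_info("scene")
f=lambda l,o:(np.array(l,float)+.5)/4-.5+o
ct=f([(246,143),(490,157),(480,361)],(180,140)); cs=f([(283,365),(165,220),(343,150),(468,290)],(220,160))
L=np.array([(.055,.065,0),(.055,-.065,0),(-.055,-.065,0),(-.055,.065,0)])
def W(p,l): return R.from_euler('z',p[3]).apply(l)+p[:3]
r=lambda p:np.r_[(proj(W(p,L[:3]),T)-ct).ravel(),(proj(W(p,L[[0,1,2,3]]),S)-cs).ravel()]
s=least_squares(r,[.52,.1,.13,0]); print("gate",s.x.round(4),"res",s.fun.round(1))
def hp(c,fo,d): return d*np.array([np.sin(fo),-np.sin(c)*np.cos(fo),np.cos(c)*np.cos(fo)])-[0,0,.106]
ht=f([(268,326)],(180,140));hs=f([(437,123)],(220,160))
q=lambda a:np.r_[(proj(W(s.x,hp(a[0],a[1],.207)),T)-ht).ravel(),(proj(W(s.x,hp(a[0],a[1],.207)),S)-hs).ravel()]
a=least_squares(q,[-.2,-.1]);print("cross,fore",a.x.round(3),a.fun.round(1))
print("handle",W(s.x,hp(*a.x,.176)).round(4),"top",W(s.x,hp(*a.x,.222)).round(4))
st=get_state();print(rot(st["orientation"]).as_matrix().round(3))
E
```

```text
['MotionError', 'camera_info', 'get_state', 'grip_point_offset', 'hand_in', 'read_camera', 'silhouettes'] 0.0187
gate [ 0.566   0.0831  0.1241 -0.0449] res [ 0.3  0.2 -0.4  0.5 -0.8  0.5  0.1  0.7 -0.6 -0.8 -1.2 -0.   0.2 -0.1]
cross,fore [-0.202 -0.221] [ 1.   0.9 -0.7  2.1]
handle [0.5291 0.1192 0.1863] top [0.5194 0.1286 0.2303]
[[-0.929  0.371  0.   ]
 [ 0.371  0.929  0.   ]
 [-0.     0.    -1.   ]]
```

```bash
cat >> h.py <<'E'
T,S=camera_info("top"),camera_info("scene")
f=lambda l,o:(np.array(l,float)+.5)/4-.5+o
def W(p,l): return R.from_euler('z',p[3]).apply(l)+p[:3]
def hp(c,fo,d): return d*np.array([np.sin(fo),-np.sin(c)*np.cos(fo),np.cos(c)*np.cos(fo)])-[0,0,.106]
def fitgate():
    ct=f([(246,143),(490,157),(480,361)],(180,140)); cs=f([(283,365),(165,220),(343,150),(468,290)],(220,160))
    L=np.array([(.055,.065,0),(.055,-.065,0),(-.055,-.065,0),(-.055,.065,0)])
    e=lambda p:np.r_[p[0],p[1],.13,p[2]]
    r=lambda p:np.r_[(proj(W(e(p),L[:3]),T)-ct).ravel(),(proj(W(e(p),L),S)-cs).ravel()]
    s=least_squares(r,[.52,.1,0]); return e(s.x),s.fun
G=None
def sh(p): return R.from_euler('z',-G[3]).apply(np.asarray(p)-[G[0],G[1],0])   # world -> shaker
G,gres=fitgate()
def show():
    st=get_state(); m=rot(st["orientation"]).as_matrix()
    print("t",round(float(st["clock"]),2),"tcp shaker mm",(1000*sh(st["tcp_pos"])).round(1),"yaw of tool y in shaker deg",round(np.degrees(np.arctan2(m[1,1],m[0,1])-G[3])-90,2),"zz",m[2,2].round(4),"F",np.round(st["wrist_force"],1),"gap",round(float(st["finger_gap"]),4))
    return st,m
E
python3 - <<'E'
from h import *
print(G.round(4),gres.round(1))
ht=f([(268,326)],(180,140));hs=f([(437,123)],(220,160))
q=lambda a:np.r_[(proj(W(G,hp(a[0],a[1],.207)),T)-ht).ravel(),(proj(W(G,hp(a[0],a[1],.207)),S)-hs).ravel()]
a=least_squares(q,[-.2,-.1]);print("cross,fore",a.x.round(3),a.fun.round(1))
for d in(.141,.176,.207): print((1000*(hp(*a.x,d)+[0,0,.13])).round(1))
st,m=show()
for t in [(-110,40,285)]:
    w=R.from_euler('z',G[3]).apply(np.array(t)/1000)+[G[0],G[1],0]; print(w, (m.T@(w-st["tcp_pos"])*100).round(2))
E
```

```text
[ 0.5672  0.0853  0.13   -0.0503] [-0.7 -0.9 -1.  -0.2 -1.8  0.1 -0.1 -0.5 -0.6 -2.3 -0.9 -1.3  0.4 -1.2]
cross,fore [-0.198 -0.223] [-0.   0.3 -0.4  0.3]
[-31.2  27.  158.8]
[-39.   33.7 192.3]
[-45.8  39.7 221.9]
t 0.7 tcp shaker mm [-376.1  430.4  231.3] yaw of tool y in shaker deg -18.88 zz -1.0 F [-0.2 -0.3  0.5] gap 0.0855
[0.45937724 0.13073491 0.285     ] [-37.82 -28.33  -5.37]
```

>>> send_rows:
  series: [0,0,-4,0,0,0,0,-4,-3,-5.4,0,0,-7,0,-37.8,-28.3,-5.4,0,0,-18.9,0,-37.8,-28.3,-5.4,0,0,-18.9,0,-37.8,-28.3,-5.4,0,0,-18.9,0,-37.8,-28.3,-5.4,0,0,-18.9,0,-37.8,-28.3,-5.4,0,0,-18.9,0,-37.8,-28.3,-5.4,0,0,-18.9,0,-37.8,-28.3,-5.4,0,0,-18.9,0,-37.8,-28.3,-5.4,0,0,-18.9,0]
  newtons: 60

```text
clock: 1.53
tcp_pos: [0.4067, 0.2165, 0.285]
orientation: [0.0, 0.025, 1.0, 0.0]
wrist_force: [0.6, 1.5, -0.3]
finger_gap: 0.0002
```

```bash
python3 -c "
from h import *
show()"
```

```text
t 1.53 tcp shaker mm [-166.9  123.   285. ] yaw of tool y in shaker deg 0.03 zz -1.0 F [ 0.6  1.5 -0.3] gap 0.0002
```

>>> send_rows:
  series: [-3.3,-4.3,0,0,0,0,0,-6.7,-8.6,0,0,0,0,0,-6.7,-8.6,0,0,0,0,0,-6.7,-8.6,0,0,0,0,0,-6.7,-8.6,3.2,0,0,0,0,-6.7,-8.6,6.4,0,0,0,0,-6.7,-8.6,9.3,0,0,0,0,-6.7,-8.6,9.3,0,0,0,0,-6.7,-8.6,9.3,0,0,0,0]

```text
clock: 2.28
tcp_pos: [0.4672, 0.1293, 0.1909]
orientation: [-0.002, 0.025, 1.0, -0.0]
wrist_force: [-0.5, 0.8, 0.1]
finger_gap: 0.0001
```

```bash
python3 - <<'E'
from h import *
show()
a=read_camera("top")[140:260,180:360]; b=read_camera("scene")[160:260,220:400]
cv2.imwrite("pics/c3.png",cv2.resize(np.vstack([a,b]),None,fx=2.7,fy=2.7,interpolation=cv2.INTER_CUBIC))
E
```

```text
t 2.28 tcp shaker mm [-102.1   38.9  190.9] yaw of tool y in shaker deg 0.04 zz -1.0 F [-0.5  0.8  0.1] gap 0.0001
```

View pics/c3.png

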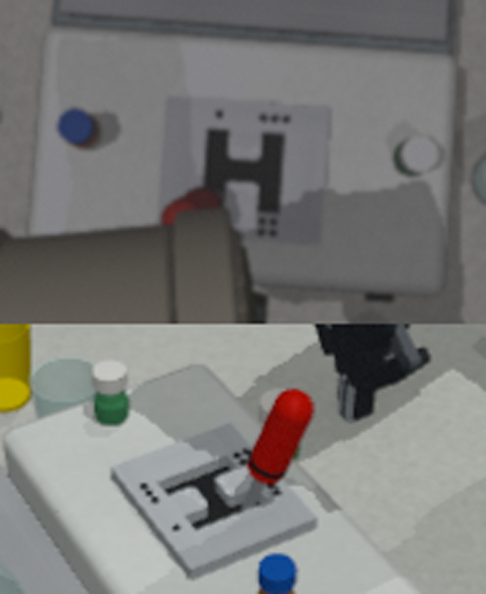

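>>> send_rows:
  series: [-1.5,0,0,0,0,0,0,-2.6,0,0,0,0,0,0,-3.4,0,0,0,0,0,0,-4.2,0,0,0,0,0,0,-5,0,0,0,0,0,0,-5.8,0,0,0,0,0,0,-6.3,0,0,0,0,0,0,-6.7,0,0,0,0,0,0,-6.7,0,0,0,0,0,0]

```text
clock: 3.13
tcp_pos: [0.5364, 0.1256, 0.1913]
orientation: [0.0, 0.025, 1.0, 0.0]
wrist_force: [-1.1, 0.8, 0.8]
finger_gap: 0.0002
```

```bash
cat >> h.py <<'E'
def lever(name=None):
    """fore, cross from red silhouette centre line in scene view"""
    im=read_camera("scene"); m=((im[:,:,2]>120)&(im[:,:,1]<60)&(im[:,:,0]<70)).astype(np.uint8)
    m[:150]=0;m[300:]=0;m[:,:240]=0;m[:,420:]=0
    n,l,s,c=cv2.connectedComponentsWithStats(m); k=1+np.argmax(s[1:,4]); print("red",s[k],c[k].round(1))
    m=(l==k); ys,xs=np.nonzero(m); p=np.c_[xs,ys].astype(float)
    ax=np.linalg.svd(p-p.mean(0),full_matrices=False)[2][0]; ax*=-np.sign(ax[1]); u=(p-p.mean(0))@ax
    mid=p.mean(0)+ax*(u.max()+u.min())/2; half=(u.max()-u.min())/2
    # model silhouette: cylinder+dome points
    th=np.linspace(0,2*np.pi,24,endpoint=False)
    def model(a):
        c0=hp(a[0],a[1],1)+[0,0,.106]; e1=np.cross(c0,[1,0,0]); e1/=np.linalg.norm(e1); e2=np.cross(c0,e1)
        P=[c0*d-[0,0,.106]+r*(e1*np.cos(t)+e2*np.sin(t)) for d,r in((.141,.015),(.207,.015),(.218,.010),(.222,0)) for t in th]
        h=cv2.convexHull(np.float32(proj(W(G,np.array(P)),S)))[:,0]; 
        mm=cv2.moments(h); return np.r_[mm["m10"]/mm["m00"],mm["m01"]/mm["m00"],h.min(0),h.max(0)]
    meas=np.r_[p.mean(0),p.min(0)-.5,p.max(0)+.5]
    s_=min((least_squares(lambda a:model(a)-meas,g,bounds=(-.3,.3),diff_step=1e-3) for g in([-.2,0],[0.,0],[.2,0.],[.2,.2])),key=lambda z:z.cost)
    print("cross,fore",s_.x.round(3),"res",s_.fun.round(1)); 
    if name: cv2.imwrite(name,cv2.resize(im[140:290,210:410],None,fx=3,fy=3,interpolation=cv2.INTER_CUBIC))
E
python3 - <<'E'
from h import *
show(); lever("pics/c4.png")
E
```

```text
t 3.13 tcp shaker mm [-32.8  38.7 191.3] yaw of tool y in shaker deg 0.0 zz -1.0 F [-1.1  0.8  0.8] gap 0.0002
red [305 189  15  13 128] [312.4 195.4]
cross,fore [-0.084 -0.134] res [ -0.5   0.8  -3.  -11.4   2.6  13.2]
```

View pics/c4.png

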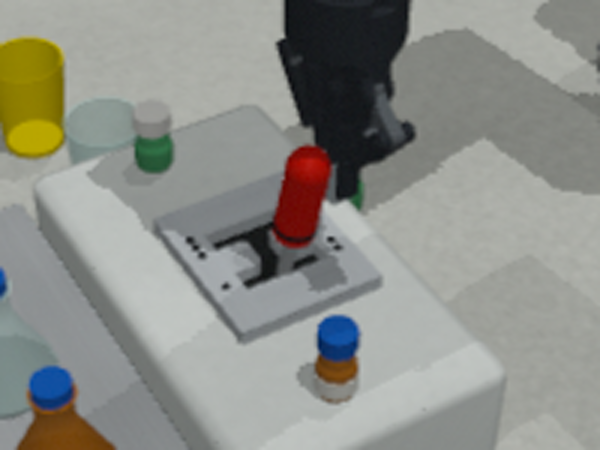

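The fingers are behind the handle, with its dome at about (308,160) in the crop, and the lever is nearly at neutral. My red threshold lost the shaded part, so I'll fix that.

```bash
sed -i 's/m=((im\[:,:,2\]>120).*/m=((im[:,:,2]>60)\&(im[:,:,2]>2.5*np.maximum(im[:,:,1],im[:,:,0]).astype(float))).astype(np.uint8)/' h.py
python3 - <<'E'
from h import *
lever()
E
```

```text
red [301 189  19  34 431] [310.1 204.5]
cross,fore [-0.199 -0.039] res [-0.2  0.8 -0.7 -0.9  0.6  0.2]
```

>>> send_rows:
  series: [-0.3,0,0,0,0,0,0,-0.6,0,0,0,0,0,0,-0.9,0,0,0,0,0,0,-0.9,0,0,0,0,0,0,-0.9,0,0,0,0,0,0]

```text
clock: 3.65
tcp_pos: [0.5448, 0.1252, 0.1916]
orientation: [0.0, 0.025, 1.0, 0.0]
wrist_force: [-1.7, 0.3, 1.0]
finger_gap: -0.0002
```

```bash
python3 - <<'E'
from h import *
show();lever()
E
```

```text
t 3.65 tcp shaker mm [-24.4  38.8 191.6] yaw of tool y in shaker deg 0.01 zz -1.0 F [-1.7  0.3  1. ] gap -0.0002
red [298 190  18  34 427] [306.7 205.8]
cross,fore [-0.196  0.004] res [-0.3  0.6 -0.4 -0.7  0.5  0.2]
```

>>> send_rows:
  series: [2,0,0,0,0,0,0,5,0,0,0,0,0,0,5,3,0,0,0,0,0,5,5.7,0,0,0,0,0,5,5.7,0,0,0,0,0,2,5.7,0,0,0,0,0,-1,5.7,0,0,0,0,0,-2.6,5.7,0,0,0,0,0,-2.6,5.7,0,0,0,0,0,-2.6,5.7,0,0,0,0,0]

```text
clock: 4.53
tcp_pos: [0.5738, 0.1805, 0.191]
orientation: [-0.0, 0.025, 1.0, -0.0]
wrist_force: [-0.6, 0.5, -0.2]
finger_gap: 0.0
```

```bash
python3 - <<'E'
from h import *
show();lever()
E
```

```text
t 4.53 tcp shaker mm [  1.8  95.4 191. ] yaw of tool y in shaker deg -0.02 zz -1.0 F [-0.6  0.5 -0.2] gap 0.0
red [298 191  17  33 331] [305.4 208.6]
cross,fore [-0.208  0.021] res [ 0.2 -0.9 -1.1 -0.2  0.5  1.3]
```

>>> send_rows:
  series: [0,-1.5,0,0,0,0,0,0,-2.5,0,0,0,0,0,0,-3.3,0,0,0,0,0,0,-4,0,0,0,0,0,0,-4.7,0,0,0,0,0,0,-5.4,0,0,0,0,0,0,-6,0,0,0,0,0,0,-6,0,0,0,0,0]

```text
clock: 5.25
tcp_pos: [0.5718, 0.1194, 0.1961]
orientation: [0.004, 0.025, 1.0, -0.0]
wrist_force: [0.0, -0.4, 15.8]
finger_gap: 0.0001
```

```bash
python3 - <<'E'
from h import *
show();lever("pics/c5.png")
E
```

```text
t 5.25 tcp shaker mm [  2.8  34.3 196.1] yaw of tool y in shaker deg -0.04 zz -1.0 F [ 0.  -0.4 15.8] gap 0.0001
red [290 179  11  30 226] [293.9 195.2]
cross,fore [0.025 0.022] res [ 1.2 -0.7 -2.6 -3.3  2.5  4.7]
```

View pics/c5.png

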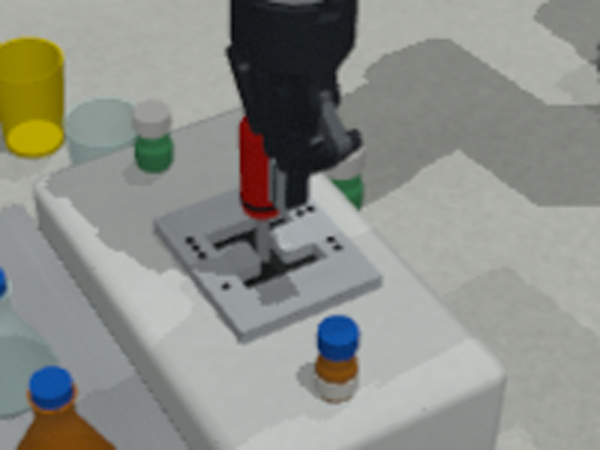

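The wrist force jumped to +16 N in z: the dome is touching the flared finger linkage. I'll raise the tool 2 cm so that only the fingertips push, then continue.

>>> send_rows:
  series: [0,0,-1,0,0,0,0,0,0,-2.2,0,0,0,0,0,0,-2.2,0,0,0,0,0,-0.7,-2.2,0,0,0,0,0,-1.4,-2.2,0,0,0,0,0,-1.4,-2.2,0,0,0,0]

```text
clock: 5.8
tcp_pos: [0.5691, 0.1056, 0.213]
orientation: [-0.001, 0.026, 1.0, -0.0]
wrist_force: [-0.3, 0.5, 0.0]
finger_gap: -0.0002
```

```bash
python3 - <<'E'
from h import *
show();lever()
E
```

```text
t 5.8 tcp shaker mm [  0.9  20.4 213. ] yaw of tool y in shaker deg -0.05 zz -1.0 F [-0.3  0.5  0. ] gap -0.0002
red [289 175  14  37 310] [294.  195.1]
cross,fore [0.033 0.015] res [ 1.2 -1.2 -1.4  0.1  0.6  1.2]
```

>>> send_rows:
  series: [0,-0.7,0,0,0,0,0,0,-1.3,0,0,0,0,0,0,-1.9,0,0,0,0,0,0,-2.4,0,0,0,0,0,0,-2.4,0,0,0,0,0]

```text
clock: 6.27
tcp_pos: [0.5684, 0.0818, 0.2133]
orientation: [-0.0, 0.026, 1.0, -0.0]
wrist_force: [0.0, -0.4, -0.4]
finger_gap: -0.0003
```

```bash
python3 - <<'E'
from h import *
show();lever()
E
```

```text
t 6.27 tcp shaker mm [  1.4  -3.4 213.3] yaw of tool y in shaker deg -0.05 zz -1.0 F [ 0.  -0.4 -0.4] gap -0.0003
red [283 170  16  33 269] [288.6 188.8]
cross,fore [ 0.185 -0.002] res [ 1.4 -1.7 -1.4 -2.1  0.4  3.9]
```

>>> send_rows:
  series: [0,-0.3,0,0,0,0,0,0,-0.6,0,0,0,0,0,0,-0.8,0,0,0,0,0,0,-0.8,0,0,0,0,0]

```text
clock: 6.65
tcp_pos: [0.5682, 0.0747, 0.2136]
orientation: [0.0, 0.025, 1.0, -0.0]
wrist_force: [0.1, 0.8, -0.3]
finger_gap: -0.0002
```

```bash
python3 - <<'E'
from h import *
show();lever("pics/c6.png")
E
```

```text
t 6.65 tcp shaker mm [  1.5 -10.5 213.6] yaw of tool y in shaker deg 0.01 zz -1.0 F [ 0.1  0.8 -0.3] gap -0.0002
red [281 169  17  33 272] [287.3 187.9]
cross,fore [ 0.217 -0.   ] res [ 1.1 -1.7 -1.1 -2.1  0.2  3.9]
```

View pics/c6.png

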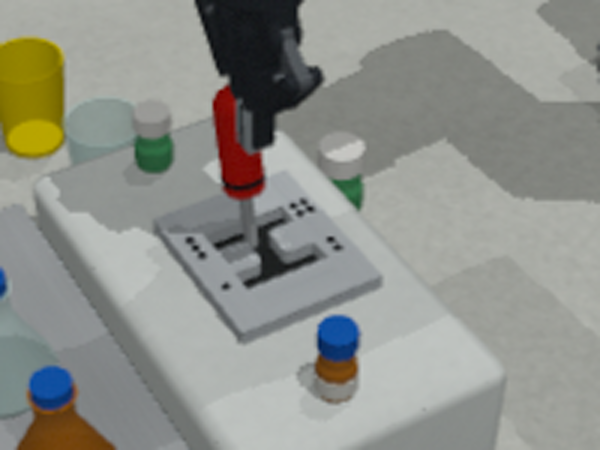

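>>> send_rows:
  series: [0,-0.2,0,0,0,0,0,0,-0.4,0,0,0,0,0,0,-0.4,0,0,0,0,0]

```text
clock: 6.95
tcp_pos: [0.568, 0.0708, 0.2136]
orientation: [0.0, 0.025, 1.0, 0.0]
wrist_force: [0.2, 1.2, -0.8]
finger_gap: 0.0001
```

```bash
python3 - <<'E'
from h import *
show();lever()
E
```

```text
t 6.95 tcp shaker mm [  1.5 -14.4 213.6] yaw of tool y in shaker deg 0.01 zz -1.0 F [ 0.2  1.2 -0.8] gap 0.0001
red [280 168  17  33 273] [286.6 187.1]
cross,fore [ 0.246 -0.004] res [ 0.9 -1.9 -1.1 -2.1  0.4  3.9]
```

>>> send_rows:
  series: [0,-0.15,0,0,0,0,0,0,-0.3,0,0,0,0,0,0,-0.3,0,0,0,0,0]

```text
clock: 7.25
tcp_pos: [0.5678, 0.068, 0.2135]
orientation: [-0.0, 0.025, 1.0, 0.0]
wrist_force: [-0.9, 1.0, -0.4]
finger_gap: 0.0
```

```bash
python3 - <<'E'
from h import *
show();lever()
E
```

```text
t 7.25 tcp shaker mm [  1.4 -17.2 213.5] yaw of tool y in shaker deg 0.02 zz -1.0 F [-0.9  1.  -0.4] gap 0.0
red [280 168  16  33 279] [286.1 186.7]
cross,fore [ 0.252 -0.001] res [ 1.  -1.6 -1.6 -2.2  1.1  3.8]
```

>>> send_rows:
  series: [0,2,0,0,0,0,0,0,6,0,0,0,0,0,0,9,0,0,0,0,0,4,9,0,0,0,0,0,8,9,0,0,0,0,0,10,9,0,0,0,0,0,10,9,0,0,0,0,0,10,9,0,0,0,0,0]

```text
clock: 7.97
tcp_pos: [0.472, 0.1629, 0.2142]
orientation: [0.001, 0.025, 1.0, -0.0]
wrist_force: [-0.6, 0.2, 0.3]
finger_gap: 0.0001
```

```bash
python3 - <<'E'
from h import *
show();lever()
E
```

```text
t 7.97 tcp shaker mm [-99.   72.8 214.2] yaw of tool y in shaker deg 0.06 zz -1.0 F [-0.6  0.2  0.3] gap 0.0001
red [280 167  17  38 461] [287.6 185.5]
cross,fore [ 0.233 -0.002] res [ 0.3  0.2 -0.7 -0.6  0.7  0.4]
```

>>> send_rows:
  series: [0,-4,0,0,0,0,0,0,-8,0,0,0,0,0,0,-11.3,0,0,0,0,0,0,-11.3,2.2,0,0,0,0,-3,-11.3,2.2,0,0,0,0,-5.5,-11.3,2.2,0,0,0,0,-6.5,-11.3,2.2,0,0,0,0,-6.5,-11.3,2.2,0,0,0,0]

```text
clock: 8.68
tcp_pos: [0.535, 0.0457, 0.1913]
orientation: [0.001, 0.026, 1.0, -0.0]
wrist_force: [-0.1, -0.7, 0.5]
finger_gap: -0.0001
```

```bash
python3 - <<'E'
from h import *
show();lever()
E
```

```text
t 8.68 tcp shaker mm [-30.2 -41.2 191.3] yaw of tool y in shaker deg -0.07 zz -1.0 F [-0.1 -0.7  0.5] gap -0.0001
red [280 167  17  38 459] [287.6 185.5]
cross,fore [ 0.232 -0.001] res [ 0.3  0.2 -0.8 -0.6  0.7  0.4]
```

Now push forward most of the way.

>>> send_rows:
  series: [-0.7,0,0,0,0,0,0,-1.4,0,0,0,0,0,0,-2.1,0,0,0,0,0,0,-2.8,0,0,0,0,0,0,-3.5,0,0,0,0,0,0,-4,0,0,0,0,0,0,-4.4,0,0,0,0,0,0,-4.4,0,0,0,0,0,0]

```text
clock: 9.4
tcp_pos: [0.5764, 0.0447, 0.1912]
orientation: [-0.0, 0.025, 1.0, 0.0]
wrist_force: [-1.0, 0.1, -0.9]
finger_gap: 0.0001
```

```bash
python3 - <<'E'
from h import *
show();lever()
E
```

```text
t 9.4 tcp shaker mm [ 11.2 -40.  191.2] yaw of tool y in shaker deg 0.02 zz -1.0 F [-1.   0.1 -0.9] gap 0.0001
red [262 175  23  37 452] [272.4 192.3]
cross,fore [0.234 0.203] res [ 0.2  0.6 -0.6 -0.6  0.6  0.1]
```

>>> send_rows:
  series: [-0.3,0,0,0,0,0,0,-0.6,0,0,0,0,0,0,-0.8,0,0,0,0,0,0,-0.8,0,0,0,0,0,0]

```text
clock: 9.78
tcp_pos: [0.5832, 0.0443, 0.1914]
orientation: [-0.001, 0.025, 1.0, 0.0]
wrist_force: [-3.5, 0.6, 0.6]
finger_gap: 0.0004
```

```bash
python3 - <<'E'
from h import *
show();lever()
E
```

```text
t 9.78 tcp shaker mm [ 18.  -40.1 191.4] yaw of tool y in shaker deg 0.02 zz -1.0 F [-3.5  0.6  0.6] gap 0.0004
red [259 177  24  36 450] [269.9 194.1]
cross,fore [0.233 0.239] res [ 0.2  0.4 -0.6 -0.8  0.6  0.5]
```

>>> send_rows:
  series: [-0.15,0,0,0,0,0,0,-0.3,0,0,0,0,0,0,-0.3,0,0,0,0,0,0]

```text
clock: 10.08
tcp_pos: [0.5842, 0.0443, 0.1911]
orientation: [-0.002, 0.025, 1.0, 0.0]
wrist_force: [-9.1, 0.7, 2.3]
finger_gap: 0.0003
```

```bash
python3 - <<'E'
from h import *
show();lever()
E
```

```text
t 10.08 tcp shaker mm [ 19.1 -40.  191.1] yaw of tool y in shaker deg 0.03 zz -1.0 F [-9.1  0.7  2.3] gap 0.0003
red [259 177  22  33 417] [269.1 192.9]
cross,fore [0.268 0.232] res [ 0.1  0.2 -1.5 -2.3  1.8  2.3]
```

The stop is reached: 9 N with the tool stalled. Next I'll back off, lift and look.

>>> send_rows:
  series: [2,0,0,0,0,0,0,6,0,0,0,0,0,0,10,0,0,0,0,0,0,13,0,0,0,0,0,0,13,0,-4,0,0,0,0,13,0,-7,0,0,0,0,13,0,-7,0,0,0,0,13,0,-7,0,0,0,0]

```text
clock: 10.8
tcp_pos: [0.4588, 0.0504, 0.2642]
orientation: [0.004, 0.025, 1.0, -0.0]
wrist_force: [0.2, -0.5, -0.7]
finger_gap: -0.0001
```

```bash
python3 - <<'E'
from h import *
show();lever()
a=read_camera("top")[130:290,100:460]; b=read_camera("scene")[150:400,180:420]
cv2.imwrite("pics/c7.png",np.hstack([cv2.resize(a,(540,240)),cv2.resize(b,(240,250))[:240]]))
for c in("scene","top"):
  for l in["vial","jar","beaker","bottle"]: print(c,l,[(round(d["p"],2),d["box"]) for d in silhouettes(c,l)[:3]])
E
```

```text
t 10.8 tcp shaker mm [-106.6  -40.3  264.2] yaw of tool y in shaker deg 0.02 zz -1.0 F [ 0.2 -0.5 -0.7] gap -0.0001
red [259 177  23  36 447] [269.6 194.2]
cross,fore [0.237 0.242] res [ 0.   0.3 -1.  -0.8  1.3  0.5]
scene vial [(0.71, [314.4, 245.2, 15.7, 24.8])]
scene jar [(0.77, [315.1, 184.5, 19.0, 26.9])]
scene beaker [(0.88, [233.3, 170.9, 25.0, 27.8]), (0.79, [206.0, 152.9, 28.9, 40.7]), (0.23, [317.1, 245.5, 15.1, 27.1])]
scene bottle [(0.89, [343.4, 311.1, 35.7, 71.0])]
top vial [(0.49, [188.8, 35.5, 165.5, 209.1]), (0.48, [201.0, 181.7, 20.0, 18.3]), (0.16, [130.4, 171.8, 34.8, 27.0])]
top jar [(0.44, [324.4, 189.1, 16.5, 16.0])]
top beaker [(0.89, [400.7, 184.5, 39.5, 25.8]), (0.61, [355.1, 192.1, 36.5, 26.3])]
top bottle [(0.87, [131.3, 173.1, 36.6, 27.1])]
```

View pics/c7.png

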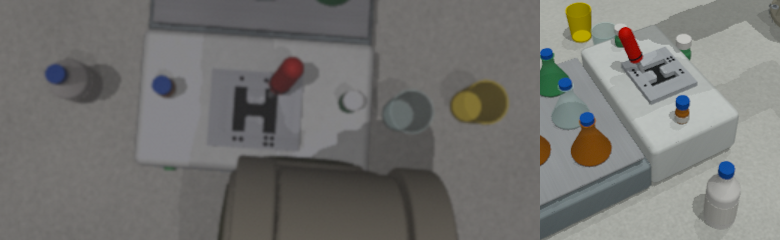

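The lever sits in slot three, with the handle at (288,75) in the crop. The vial, jar, beaker and bottle are all standing where they were, and the tool is clear.

```bash
python3 -c "
from workcell import *
print(hand_in())"
```

```text
the job is handed in; nothing more can be done
None
```

The shaker is in third gear. The lever started in slot two, and I pushed it with the outside of the shut fingers: forward to neutral, across to the right, then forward into slot three. It never went between the fingers or into the fourth slot, and I handed in at about 11 s.

**Last checks**
- **Home:** the tool stalled against the stop at about 9 N. After I backed off, the camera fit gave fore 0.242 (home is 0.245).
- **Sideways lean:** the fit gave cross 0.237, which is above the 0.217 limit. I put this down to a bias in my gate fit, because the left side also read about 0.01 too high.
- **Other things:** the vial, jar, beaker and bottle show at their starting pixels, to within a few pixels. The robot was touching nothing.

**Less than clean**
- **Contact:** during the sideways push, the flared part of the fingers pressed on the handle's dome with about 16 N upward. I raised the tool 2 cm and finished that push with the fingertips.
- **Gate height:** my free two-view fit gave 124 mm against the 130 mm in the text, so I used 130 mm.
- **Lever fits:** fits taken while the gripper partly hid the handle were off, so I relied on the unobstructed ones.

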